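Change over calibration masses at the inspection camera

ROBOT

A 7-joint arm with a two-finger parallel gripper is mounted at the origin on a cart in front of the work surface, level with it; the furniture and walls round the work are solid. World frame = base frame: x ahead of the robot, y to its left, z up, the work surface at z = 0. Lengths are in m, angles in rad, forces in N, time in s.
With the tool pointing down it reaches from about 0.425 to 0.8 m from the base axis. Payload 8.3 kg.
Tool frame: the origin (TCP) lies midway between the tips of the shut fingers; the grasp point (between the pads) lies 19 mm behind it (ctrl.pinch_z is the distance from the TCP to the grasp point, in m); z points along the fingers, y is the line along which they close (so a half turn about z gives the same grasp; the last joint's range is limited). The gripper opens to 85 mm and grips with 20 to 120 N. Pads are 22 mm wide; open, the fingers measure 114 mm over their backs; the gripper's body (76 mm by 85 mm) begins 54 mm behind the grasp point. The pads swing forward as they close: fully open they stand 13 mm farther back than shut.
Start: joints at [-1.2, 0.383, 0.016, 1.37, -0.006, 1.388, -0.046], TCP at [0.263, 0.567, 0.231] pointing down, gripper open.
Joint ranges: [-2.95, 2.95], [-0.25, 2.06], [-1.52, 1.56], [0.18, 2.33], [-1.44, 4.58], [0.02, 2.06], [-3.01, 3.01]. Speed limits (rad/s): [2.39, 2.39, 3.01, 3.01, 3.14, 3.14, 3.14].

INTERFACE

Orientations are given as a rotation vector (axis times angle).
In Python, from rig import ctrl gives the robot as it stands.
- The arm moves only by the tool move_arm, never from a script. Its argument "commands" is a list of rows, each an object with "offset": the shift along the tool's x, y, z scaled (see below), a list of three; "rotation": the turn, a rotation vector about the tool's x, y, z scaled (see below), a list of three. A call has 1 to 10 rows; each row is the pose to reach, as a shift and turn from the pose commanded when the call began, along the tool's axes at that moment; what a row does not reach only later rows make up. The controller multiplies each number of a shift by 0.5 m and each number of a turn by 120 degrees. A row lasts 1/8 s, in which the tool goes at most 62.5 mm and 10.7 degrees, less where a joint would pass 70% of its speed; a pose out of reach is approached as far as the arm can. A call with a number of a shift or a turn outside -1 to 1 is refused whole. A call with a gripper value outside its range is refused whole. "claw" is the closure, from -1 (fully open) to 1 (shut), set as the call begins (left out, the last holds). The fingers move at their own pace and stop on an object; "force" is the grip in N (left out, the last holds). Time passes only in rows, so rows that repeat a pose let the fingers close. It gives the time, the measured TCP pose, the force, the opening and the grip force at its end, in the units of the state.
- ctrl.state(): the state, without advancing time (a new reading comes with each control period).
- ctrl.get_image(name): name is "scene" or "top"; returns (picture, depth): 384x512x3 uint8, red, green, blue; 384x512 float32, m along the optical axis (not along the pixel's ray), 0 where there is no reading.
- ctrl.camera_params(name): a dict with "fx", "fy", "cx", "cy" (pixels), "rvec" (rotation vector, rad) and "tvec" (3), from world to camera coordinates, as OpenCV has them. Camera axes: x right, y down, z forward; pixel columns grow to the right and rows downward; lengths in m; the calibration is good to about 2 mm. A picture is of the moment at which its call begins. camera_params takes no time and is no camera call.
- ctrl.job_done(): hands the job in; it is judged then, once.
The state is a dict: "t": time; "joint_pos": joint angles; "qvel": joint speeds; "effort": joint torques, N m; "ee_pos": TCP position; "tool_rot": TCP orientation; "wrist_force": force on the tool from outside, world axes, zero at the start; "torque": the same for the moment, N m; "opening": finger opening in m; "grip_force": force on a finger pad.
Only numpy, scipy, OpenCV 4.12 (cv2) and the standard library are available. Lean on these libraries where they do the work, as an engineer would, in place of code of your own. Each camera call takes 0.05 s, during which the arm holds its last target. There are 200 camera calls.

TASK

The steel 100 g mass standing in front of the inspection camera has been inspected: open the lid of the wooden mass case, leave it open, and put that mass fully home in the empty middle bore, so that the row is complete. Then take the brass 200 g mass out of its bore and show its underside to the camera: square to the lens, centred, 110 mm in front of the ring light. Finish while still holding it there in the air, motionless; do not disturb the camera, the 50 g mass or the things lying about.

Things in the scene. Friction and masses are not known exactly. Their poses are not given: they have to be found in the camera images.
- mass_case: Case of light wood, fixed to the bench: a block 80 mm (x) by 164 mm (y) by 30 mm high with three round bores in a row along y, 48 mm apart, under a hinged lid. Origin: centre of the block's underside; z up, x from the front (lift tab) to the hinge side, y along the row. The open lid stands behind the block, leaning back, up to 135 mm above the bench.
- case_lid (a joint): Angle of the case's lid in rad: 0 shut, 1.9 fully open (end stop, leaning back). It has no catch, weighs 160 g and turns freely; let go below about 0.9 it falls shut, beyond about 1.2 it falls open to the stop and stays there. The lid is a hollow wooden shell 37 mm high, its rim on the top of the block.
- lid_tab (a point): Middle of the steel lift tab at the front of the lid's rim: 18 mm wide (along the hinge line), 7 mm thick, sticking 25 mm out of the lid's front face; this point lies 16 mm out of that face, 36 mm above the bench when shut. It moves with the lid: pinched by its two 18 mm apart sides it can swing in the fingers like a pin joint.
- lid_hinge (a point): Middle of the lid's hinge line, on the back upper edge of the block, 30 mm above the bench; the line runs along the case's y. The tab point moves on an arc of 96 mm radius about it.
- bore_50 (a point): Centre of the floor of the 50 g bore (at the case's +y end). Each bore is 18 mm deep, so this point lies 12 mm above the bench; the mouth is flush with the block's top. The 50 g mass stands in it.
- bore_100 (a point): Centre of the floor of the middle bore, for the 100 g mass: 29 mm wide, 18 mm deep, 3 mm chamfer at the mouth, empty at the start.
- bore_200 (a point): Centre of the floor of the bore at the case's -y end, 35 mm wide, 18 mm deep; the 200 g mass stands in it at the start.
- mass_100: Silver-coloured steel 100 g mass: body 24 mm diameter and 26 mm high, above it a round knob 12 mm diameter, from 26 to 37 mm height, to grasp. Origin: centre of its underside, z up along its axis. It starts standing on the bench in front of the camera.
- mass_200: Brass-coloured 200 g mass: body 30 mm diameter and 32 mm high, above it a round knob 15 mm diameter, from 33 to 46 mm height, to grasp. Origin: centre of its underside, z up along its axis. It starts in its bore under the lid.
- mass_50: Small brass-coloured 50 g mass, 18 mm diameter, 28 mm high; stands in its bore and stays there. Origin: centre of its underside, z up along its axis.
- lens (a point): Centre of the front face of the camera's ring light (72 mm diameter), on the optical axis. The blue inspection camera sits on a fixed stand and looks up at a slant, 25 to 38 degrees off vertical, roughly towards the robot. z axis of this point: the viewing direction, out of the lens.
- focus (a point): The camera's point of focus, 110 mm out of the lens point along the viewing direction, in empty air about 0.2 m above the bench: the centre of the mass's underside belongs here. z axis: the viewing direction, away from the lens; the mass's own z axis (underside to knob) must point the same way.
- oil_bottle: Clear dropper bottle, 45 mm diameter, 146 mm high, standing beside the work; leave alone. Origin: centre of its underside.
- cap_nut: Brass cap nut, 30 mm diameter, 22 mm high; leave alone. Origin: centre of its underside.
- tape_roll: Red roll of thread tape lying flat, 56 mm diameter, 13 mm high; leave alone. Origin: centre of its underside.

How it is judged:
On the way, in this order (a step that is already met when the one before it is completed fails the run):
1. the lid of the case is swung fully open (value of joint case_lid above 1.6 rad), for 0.2 s.
2. the 100 g mass stands fully home in the middle bore, let go (horizontal distance between mass_100 and bore_100 below 0.004 m and distance between mass_100 and bore_100 below 0.006 m and angle between the z axis of mass_100 and the z axis of mass_case, either way round below 0.12 rad and contact force between the fingers and mass_100 below 0.05 N), for 0.2 s.
3. the 200 g mass is drawn up clear of its bore by the gripper (z of mass_200 in the frame of mass_case above 0.035 m and contact force between the fingers and mass_200 above 0.5 N), for 0.2 s.
At the end, for the whole second after the job is handed in: the fingers alone hold the 200 g mass still, its underside's centre within 12 mm of the focus point, its axis within 8 degrees of the viewing direction, knob away from the lens; the 100 g and 50 g masses stand home on the floor of their bores (within 4 mm); the lid is open (distance between mass_200 and focus below 0.012 m and angle between the z axis of mass_200 and the z axis of focus, either way round below 0.14 rad and angle between mass_200's own z axis and vertical below 1.2 rad and height (world z) of mass_200 above 0.12 m and contact force between the fingers and mass_200 above 0.5 N and contact force between mass_200 and camera_stand below 0.05 N and linear speed of mass_200 below 0.02 m/s and value of joint case_lid above 1.5 rad and horizontal distance between mass_100 and bore_100 below 0.004 m and distance between mass_100 and bore_100 below 0.006 m and angle between the z axis of each of mass_100, mass_50 and the z axis of mass_case, either way round below 0.12 rad and horizontal distance between mass_50 and bore_50 below 0.004 m and distance between mass_50 and bore_50 below 0.006 m); the arm keeps its last pose, push and grip.
It fails at once if the camera or its stand is moved (over 3 mm at the lens) (distance of lens from where it was at the start of the episode above 0.003 m).
It fails at once if the 100 g mass is tipped over or dangled on its side (over 45 degrees) (angle between mass_100's own z axis and vertical above 0.785 rad).
It fails at once if the 50 g mass is lifted or knocked out of its bore (over 10 mm) (distance of mass_50 from where it was at the start of the episode above 0.01 m).
It fails at once if the bottle, the cap nut or the tape roll is moved (over 20 mm) (distance of any of oil_bottle, cap_nut, tape_roll from where it was at the start of the episode above 0.02 m).
It also fails if it takes over 61 s, if anything falls off the work surface, if the arm or the gripper's body presses on something with over 40 N, if the wrist force passes 120 N, or if a joint passes its speed limit or range.

## Working session

There is one attempt and no reset: what is moved stays moved. The work goes in short steps, Python scripts to look and compute and a tool call to move; the robot and the scene stay as the last step left them, time stands still between calls to the robot, and variables do not carry over. Pictures are saved under pics/ and viewed, at most 10 in all, crops included, and the job is handed in when it is done.

Besides the shell and the picture viewer there is one more tool, called after "Call:" by a JSON object that holds its "op" and its "data". move_arm: Moves the arm, as the interface text tells. Shifts and turns lie within -1 to 1; 1 stands for 0.5 m of shift or 120 degrees of turn. Its arguments: {"type":"object","properties":{"commands":{"type":"array","items":{"type":"object","properties":{"offset":{"type":"array","items":{"type":"number"}},"rotation":{"type":"array","items":{"type":"number"}}}}},"claw":{"type":"number"},"force":{"type":"number"}},"required":["commands"]}

```bash
ls; mkdir -p pics
python3 - <<'E'
from rig import ctrl
import cv2, numpy as np
print(ctrl.state())
print(ctrl.pinch_z)
for n in ("scene","top"):
    im,d=ctrl.get_image(n); np.savez(f"{n}0.npz",im=im,d=d)
    cv2.imwrite(f"pics/{n}0.png",im[:,:,::-1]); print(n,ctrl.camera_params(n))
E
```

```text
pics
{'t': 0.0, 'joint_pos': array([-1.19989165,  0.3842591 ,  0.01635109,  1.37116619, -0.00629963,
        1.388175  , -0.04649559]), 'qvel': array([-9.65335865e-04, -1.78579906e-03, -7.38866261e-05, -5.11738297e-04,
        2.05740061e-04, -3.56793939e-05, -4.95748238e-04]), 'effort': array([ 9.52618029e-04, -6.27578831e+01,  8.44478365e-01, -3.71848547e+01,
        1.62327691e-02,  1.36431443e-02,  8.64916586e-06]), 'ee_pos': array([0.26244913, 0.56667534, 0.23026017]), 'tool_rot': array([-6.75866040e-01, -3.06762502e+00,  3.01335094e-03]), 'wrist_force': array([-0.20579782,  0.42555055, -0.09666714]), 'torque': array([0.03081448, 0.02759214, 0.00355435]), 'grip_force': 0.0, 'opening': 0.08562358608367177}
0.0187
scene {'fx': 464.71262382501925, 'fy': 464.71262382501925, 'cx': 261.43958373432486, 'cy': 195.04705385616387, 'rvec': array([ 0.60743788, -2.72764453,  1.03282195]), 'tvec': array([0.51108671, 0.19772948, 1.46753662])}
top {'fx': 387.26834051667595, 'fy': 387.26834051667595, 'cx': 250.54840063790692, 'cy': 197.82409916803635, 'rvec': array([ 2.1358411 , -2.07281263,  0.22095788]), 'tvec': array([0.06087921, 0.56278669, 0.94530347])}
```

View pics/scene0.png

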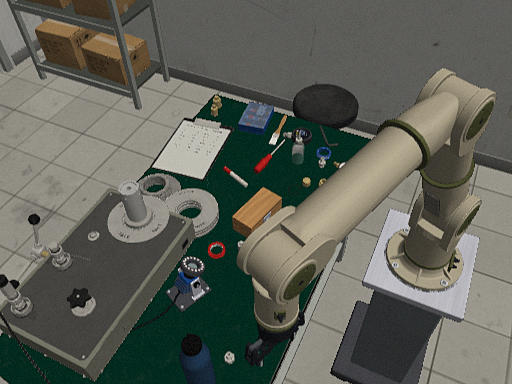

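View pics/top0.png

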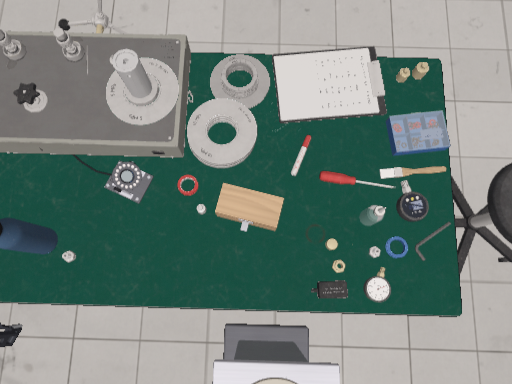

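The scene view shows the blue camera at (190,275), the case at (257,210) and the red tape at (217,250). In the top view the case is at (249,207) with its tab at (245,226), the camera is at (127,178), and the small silver mass is at (201,209). I'll enlarge these next.

```bash
cat > h.py <<'E'
import numpy as np, cv2
from rig import ctrl
from scipy.spatial.transform import Rotation as R
def cam(n):
    p=ctrl.camera_params(n); return p,R.from_rotvec(p['rvec']).as_matrix(),np.array(p['tvec'])
def cloud(n,d):
    p,Rm,t=cam(n); v,u=np.mgrid[:d.shape[0],:d.shape[1]]
    c=np.stack([(u-p['cx'])/p['fx']*d,(v-p['cy'])/p['fy']*d,d],-1)
    return (c-t)@Rm   # R^T (c-t)
def proj(n,X):
    p,Rm,t=cam(n); c=np.atleast_2d(X)@Rm.T+t
    return np.c_[c[:,0]/c[:,2]*p['fx']+p['cx'],c[:,1]/c[:,2]*p['fy']+p['cy']]
def ray(n,u,v):
    p,Rm,t=cam(n); d=np.array([(u-p['cx'])/p['fx'],(v-p['cy'])/p['fy'],1])@Rm
    return -t@Rm,d/np.linalg.norm(d)
def tri(*obs): # obs (name,u,v)
    A=np.zeros((3,3));b=np.zeros(3)
    for n,u,v in obs:
        o,d=ray(n,u,v);P=np.eye(3)-np.outer(d,d);A+=P;b+=P@o
    X=np.linalg.solve(A,b)
    return X,[proj(n,X)[0]-[u,v] for n,u,v in obs]
E
python3 - <<'E'
from h import *
t=np.load('top0.npz');s=np.load('scene0.npz')
W=cloud('top',t['d']);S=cloud('scene',s['d'])
np.set_printoptions(precision=4,suppress=True)
for (u,v) in [(201,209),(188,185),(249,207),(245,226),(127,177),(68,256),(332,244),(374,214),(12,236)]:
    print((u,v),W[v,u],proj('scene',W[v,u]))
def crop(im,x0,y0,x1,y1,k): return cv2.resize(im[y0:y1,x0:x1,::-1],None,fx=k,fy=k,interpolation=cv2.INTER_CUBIC)
a=crop(t['im'],95,150,295,240,4); b=crop(s['im'],150,175,300,310,4)[:,:600]
cv2.imwrite('pics/a.png',a);cv2.imwrite('pics/b.png',b);print(a.shape,b.shape)
E
```

```text
(201, 209) [0.5335 0.2094 0.028 ] [[242.2454 243.3237]]
(188, 185) [0.6049 0.253  0.002 ] [[216.5198 250.4626]]
(249, 207) [0.5348 0.0809 0.0686] [[259.1205 206.8507]]
(245, 226) [0.4895 0.0901 0.0403] [[270.479  218.8222]]
(127, 177) [0.5948 0.3885 0.1078] [[193.6709 266.0396]]
(68, 256) [0.3983 0.5435 0.0388] [[230.6574 352.1724]]
(332, 244) [ 0.4514 -0.1401  0.0211] [[306.7984 180.1377]]
(374, 214) [ 0.5227 -0.2329  0.0869] [[299.1023 144.9228]]
(12, 236) [0.4304 0.6025 0.189 ] [[203.1279 342.4007]]
(360, 800, 3) (540, 600, 3)
```

Run:
```python
import cv2
a=cv2.imread('pics/a.png')
print(a.shape)
```

```text
(360, 800, 3)
```

View pics/a.png

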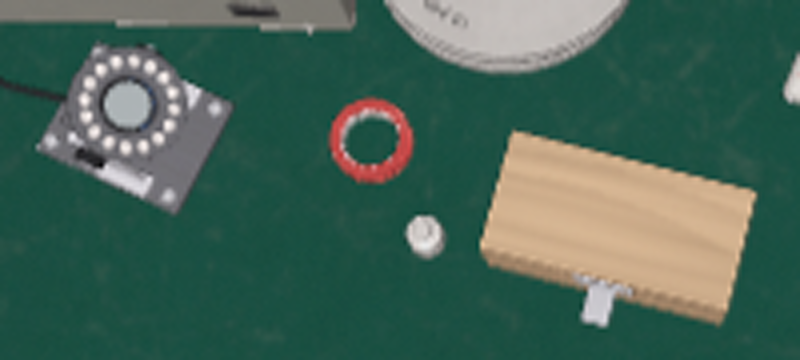

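View pics/b.png

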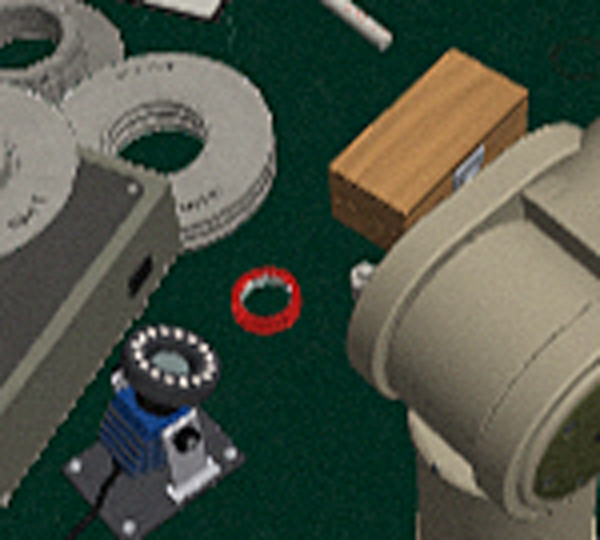

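The top crop shows the mass at (201.3,208.5), the tab at (245,226), and the ring light centred near (127,176). The scene crop shows the ring at (192.5,264); the arm partly hides the mass at (241,246). Next I'll fit these numerically.

Run:
```python
from h import *
np.set_printoptions(precision=4,suppress=True,linewidth=140)
T=np.load('top0.npz');S=np.load('scene0.npz')
C={'top':cloud('top',T['d']),'scene':cloud('scene',S['d'])}; I={'top':T['im'],'scene':S['im']}
for n in C:
    P=C[n]; im=I[n].astype(int)
    # bench plane
    m=(abs(P[...,0]-.5)<.15)&(abs(P[...,1]-.2)<.2)&(P[...,2]<.012)&(im[...,1]>im[...,0]+20)
    print(n,'bench z',np.median(P[m][:,2]))
    # lid top
    m=(abs(P[...,0]-.54)<.1)&(abs(P[...,1]-.08)<.13)&(P[...,2]>.060)&(P[...,2]<.075)&(im[...,0]>im[...,2]+25)
    q=P[m]; r=cv2.minAreaRect((q[:,:2]*1000).astype(np.float32)); print(' lid',m.sum(),np.median(q[:,2]),r, cv2.boxPoints(r).tolist())
    # ring light: 
    m=(np.hypot(P[...,0]-.595,P[...,1]-.388)<.06)&(P[...,2]>.07)&(P[...,2]<.2)
    q=P[m]; 
    rng=np.random.default_rng(0);best=None
    for _ in range(500):
        a=q[rng.choice(len(q),3,False)];nn=np.cross(a[1]-a[0],a[2]-a[0]);l=np.linalg.norm(nn)
        if l<1e-6: continue
        nn/=l; k=abs((q-a[0])@nn)<.003
        if best is None or k.sum()>best.sum(): best=k
    qi=q[best]; c=qi.mean(0); nn=np.linalg.svd(qi-c)[2][2]; nn*=np.sign(nn[2])
    B=np.linalg.svd(np.outer(nn,nn))[0][:,1:]; uv=((qi-c)@B*1000).astype(np.float32)
    (cc,rad)=cv2.minEnclosingCircle(uv); print(' ring',m.sum(),best.sum(),c+B@np.array(cc)/1000,rad,nn,np.degrees(np.arccos(nn[2])))
    for nm,x,y in [('m100?',.53,.209),('other',.398,.5435)]:
        m=(np.hypot(P[...,0]-x,P[...,1]-y)<.03)&(P[...,2]>.012)&(P[...,2]<.06); q=P[m]
        print(' ',nm,m.sum(),q[:,2].max() if len(q) else 0,q.min(0) if len(q) else 0,q.max(0) if len(q) else 0, I[n][m].mean(0))
    # LEDs
    x0,y0,x1,y1=(105,155,150,200) if n=='top' else (172,250,212,280)
    g=im[y0:y1,x0:x1].min(2); 
    lab=cv2.connectedComponentsWithStats((g>190).astype(np.uint8))
    print(' leds',[(round(a[0]+x0,1),round(a[1]+y0,1),int(s[4])) for a,s in zip(lab[3][1:],lab[2][1:])])
```

```text
top bench z -0.00010020467116764837
 lid 1947 0.06707359646197154 ((543.0034790039062, 80.89698028564453), (163.84494018554688, 80.60258483886719), 77.27471160888672) [[485.6464538574219, 9.864173889160156], [564.269287109375, -7.890693664550781], [600.3604736328125, 151.92977905273438], [521.7376708984375, 169.68466186523438]]
 ring 727 457 [0.597  0.3868 0.1156] 35.67871856689453 [-0.2008 -0.4459  0.8723] 29.27811839956323
  m100? 68 0.03987289170941303 [0.5255 0.199  0.0134] [0.548  0.2213 0.0399] [189.6029 186.9706 183.8824]
  other 113 0.04504605236068791 [0.3861 0.5367 0.0129] [0.4152 0.5627 0.045 ] [177.0354 173.9381 170.885 ]
 leds [(np.float64(123.5), np.float64(165.0), 6), (np.float64(128.0), np.float64(164.8), 4), (np.float64(119.6), np.float64(166.8), 5), (np.float64(132.2), np.float64(166.2), 6), (np.float64(135.6), np.float64(168.8), 5), (np.float64(117.0), np.float64(170.3), 7), (np.float64(137.5), np.float64(172.5), 4), (np.float64(142.7), np.float64(173.1), 11), (np.float64(115.5), np.float64(174.5), 4), (np.float64(138.3), np.float64(176.7), 3), (np.float64(116.0), 
[... 962 characters left out ...]
322 0.2052 0.0127] [0.5491 0.2269 0.0379] [138.2414 133.1379 125.7586]
  other 104 0.04470893799216102 [0.3851 0.5404 0.0141] [0.4151 0.5668 0.0447] [141.2212 139.3269 131.0385]
 leds [(np.float64(184.2), np.float64(260.2), 4), (np.float64(188.0), np.float64(258.0), 1), (np.float64(194.0), np.float64(258.0), 1), (np.float64(184.0), np.float64(263.5), 2), (np.float64(201.0), np.float64(262.0), 1), (np.float64(202.0), np.float64(264.0), 1), (np.float64(186.0), np.float64(266.0), 1), (np.float64(178.0), np.float64(269.5), 2), (np.float64(188.0), np.float64(268.0), 1), (np.float64(195.5), np.float64(270.0), 2), (np.float64(199.0), np.float64(270.0), 1), (np.float64(198.0), np.float64(278.0), 1)]
```

```bash
cat >> h.py <<'E'
np.set_printoptions(precision=4,suppress=True,linewidth=140)
def toolR(z,y):  # tool z direction, y approx
    z=np.array(z,float)/np.linalg.norm(z); y=np.array(y,float); y-=z*(z@y); y/=np.linalg.norm(y)
    return np.c_[np.cross(y,z),y,z]
def plan(wps): # (pos, Rmat or None)
    s=ctrl.state(); p0=s['ee_pos']; R0=R.from_rotvec(s['tool_rot'])
    print('t',round(s['t'],2),'p',p0,'open',round(s['opening'],4),'F',s['wrist_force'],s['grip_force'])
    for p,Rm in wps:
        o=R0.inv().apply(np.array(p)-p0)/.5; r=(R0.inv()*R.from_matrix(Rm)).as_rotvec()/np.radians(120)
        print('  offset',np.round(o,4).tolist(),'rotation',np.round(r,4).tolist())
E
python3 - <<'E'
from h import *
T=np.load('top0.npz');S=np.load('scene0.npz')
print('tab tri',tri(('top',244.5,225.75),('scene',267,217.5)))
o,d=ray('top',244.5,225.75); print('tab z.036',o+d*(.036-o[2])/d[2])
P=cloud('top',T['d']); m=(np.hypot(P[...,0]-.535,P[...,1]-.21)<.03)&(P[...,2]>.012); print('m100',P[m].mean(0)); m&=(P[...,2]>.033);print(m.sum(),P[m].mean(0))
yaw=np.radians(-12.75); cx=np.array([np.cos(yaw),np.sin(yaw),0]);cy=np.array([-np.sin(yaw),np.cos(yaw),0])
c=np.array([.5426,.0815,0]); tab=c-cx*.056; tab[2]=.036; print('tab pred',tab)
Rd=toolR([0,0,-1],cy)
p=c-cx*.059
plan([(p+[0,0,.13],Rd),(p+[0,0,.028],Rd)])
E
```

```text
tab tri (array([0.4949, 0.0927, 0.0453]), [array([-0.4612, -2.1043]), array([1.6626, 0.3979])])
tab z.036 [0.4908 0.0915 0.036 ]
m100 [0.5363 0.21   0.0282]
16 [0.5378 0.2114 0.037 ]
tab pred [0.488  0.0939 0.036 ]
t 0.1 p [0.2625 0.5667 0.2304] open 0.0852 F [-0.0584  0.0186  0.2865] 0.0
  offset [-0.8008, -0.6695, 0.2019] rotation [-0.0009, -0.0001, -0.1008]
  offset [-0.8008, -0.6691, 0.4059] rotation [-0.0009, -0.0001, -0.1008]
```

Call:
{"op": "move_arm", "data": {"commands": [{"offset":[-0.4,-0.335,0.08],"rotation":[0,0,-0.1]},{"offset":[-0.8,-0.67,0.2],"rotation":[0,0,-0.1]},{"offset":[-0.8,-0.67,0.2],"rotation":[0,0,-0.1]},{"offset":[-0.8,-0.67,0.2],"rotation":[0,0,-0.1]},{"offset":[-0.8,-0.67,0.2],"rotation":[0,0,-0.1]},{"offset":[-0.8,-0.67,0.2],"rotation":[0,0,-0.1]},{"offset":[-0.8,-0.67,0.2],"rotation":[0,0,-0.1]},{"offset":[-0.8,-0.67,0.2],"rotation":[0,0,-0.1]},{"offset":[-0.8,-0.67,0.2],"rotation":[0,0,-0.1]},{"offset":[-0.8,-0.67,0.2],"rotation":[0,0,-0.1]}], "claw": 0.0, "force": 30}}

```text
t: 1.35
ee_pos: [0.4851, 0.0918, 0.1305]
tool_rot: [-0.36, -3.12, 0.003]
wrist_force: [-0.1, -0.0, 0.2]
opening: 0.0429
grip_force: 0.0
```

Call:
{"op": "move_arm", "data": {"commands": [{"offset":[0,0,0.1],"rotation":[0,0,0]},{"offset":[0,0,0.205],"rotation":[0,0,0]},{"offset":[0,0,0.205],"rotation":[0,0,0]},{"offset":[0,0,0.205],"rotation":[0,0,0]}]}}

```text
t: 1.85
ee_pos: [0.4856, 0.0959, 0.0304]
tool_rot: [0.35, 3.121, 0.001]
wrist_force: [0.8, -0.6, 1.7]
opening: 0.0425
grip_force: 0.0
```

Call:
{"op": "move_arm", "data": {"commands": [{"offset":[0,0,0],"rotation":[0,0,0]},{"offset":[0,0,0],"rotation":[0,0,0]},{"offset":[0,0,0],"rotation":[0,0,0]},{"offset":[0,0,0],"rotation":[0,0,0]}], "claw": 1.0}}

```text
t: 2.35
ee_pos: [0.4858, 0.0928, 0.0311]
tool_rot: [0.355, 3.119, -0.001]
wrist_force: [-3.8, -8.0, 11.2]
opening: 0.017
grip_force: 31.0
```

Run:
```python
from h import *
S=ctrl.state(); p0=S['ee_pos'];R0=R.from_rotvec(S['tool_rot']).as_matrix()
yaw=np.radians(-12.75); cx=np.array([np.cos(yaw),np.sin(yaw),0])
# hinge 99 mm behind pinch point; pinch angle
a0=np.arctan2(6,-99); r=np.hypot(6,99)/1000
w=[]
for th in [.2,.4,.6,.8,1.0,1.2,1.4,1.6,1.75]:
    d=np.array([np.cos(a0-th)-np.cos(a0),np.sin(a0-th)-np.sin(a0)])*r
    w.append((p0+cx*d[0]+np.array([0,0,d[1]]),R0))
plan(w)
```

```text
t 2.35 p [0.4858 0.0928 0.0311] open 0.017 F [-3.7818 -7.969  11.2176] 31.03533625602722
  offset [-0.0064, -0.0, -0.0391] rotation [-0.0, -0.0, 0.0]
  offset [-0.0205, 0.0, -0.0761] rotation [-0.0, -0.0, 0.0]
  offset [-0.0416, 0.0001, -0.1096] rotation [-0.0, -0.0, 0.0]
  offset [-0.069, 0.0002, -0.1382] rotation [-0.0, -0.0, 0.0]
  offset [-0.1015, 0.0003, -0.1609] rotation [-0.0, -0.0, 0.0]
  offset [-0.1378, 0.0004, -0.1766] rotation [-0.0, -0.0, 0.0]
  offset [-0.1766, 0.0006, -0.1848] rotation [-0.0, -0.0, 0.0]
  offset [-0.2162, 0.0008, -0.1851] rotation [-0.0, -0.0, 0.0]
  offset [-0.2455, 0.0009, -0.1802] rotation [-0.0, -0.0, 0.0]
```

Call:
{"op": "move_arm", "data": {"commands": [{"offset":[-0.0064,0,-0.039],"rotation":[0,0,0]},{"offset":[-0.0205,0,-0.076],"rotation":[0,0,0]},{"offset":[-0.0416,0,-0.11],"rotation":[0,0,0]},{"offset":[-0.069,0,-0.138],"rotation":[0,0,0]},{"offset":[-0.1015,0,-0.161],"rotation":[0,0,0]}]}}

```text
t: 2.98
ee_pos: [0.5343, 0.0816, 0.1107]
tool_rot: [0.354, 3.121, -0.002]
wrist_force: [0.9, -5.5, -7.4]
opening: 0.0168
grip_force: 29.4
```

Call:
{"op": "move_arm", "data": {"commands": [{"offset":[-0.0363,0,-0.0157],"rotation":[0,0,0]},{"offset":[-0.0751,0,-0.0239],"rotation":[0,0,0]},{"offset":[-0.1147,0,-0.0242],"rotation":[0,0,0]},{"offset":[-0.144,0,-0.0193],"rotation":[0,0,0]},{"offset":[-0.144,0,-0.0193],"rotation":[0,0,0]}]}}

```text
t: 3.6
ee_pos: [0.6064, 0.0652, 0.1214]
tool_rot: [0.355, 3.117, -0.002]
wrist_force: [-0.4, -5.1, 5.1]
opening: 0.0163
grip_force: 29.6
```

Call:
{"op": "move_arm", "data": {"commands": [{"offset":[0,0,0],"rotation":[0,0,0]},{"offset":[0,0,0],"rotation":[0,0,0]},{"offset":[0,0,-0.1],"rotation":[0,0,0]},{"offset":[0.0,0,-0.25],"rotation":[0,0,0]},{"offset":[0.1,-0.1,-0.25],"rotation":[0,0,0]},{"offset":[0.2,-0.2,-0.25],"rotation":[0,0,0]},{"offset":[0.25,-0.3,-0.25],"rotation":[0,0,0]},{"offset":[0.25,-0.35,-0.25],"rotation":[0,0,0]},{"offset":[0.25,-0.35,-0.25],"rotation":[0,0,0]}], "claw": 0.0}}

```text
t: 4.72
ee_pos: [0.4427, -0.0773, 0.2449]
tool_rot: [0.358, 3.119, 0.002]
wrist_force: [-0.7, -0.1, 0.1]
opening: 0.0426
grip_force: 0.0
```

Run:
```python
from h import *
print(ctrl.state()['ee_pos'])
for n in ("scene","top"):
    im,d=ctrl.get_image(n); np.savez(f"{n}1.npz",im=im,d=d)
    u=cv2.resize(im[190:260,180:310,::-1] if n=='scene' else im[160:245,175:305,::-1],None,fx=6 if n=='scene' else 6,fy=6 if n=='scene' else 6,interpolation=cv2.INTER_CUBIC)[:,:780]
    cv2.imwrite(f"pics/{n}1.png",u); print(u.shape)
```

```text
[ 0.4427 -0.0773  0.2449]
(420, 780, 3)
(510, 780, 3)
```

View pics/scene1.png

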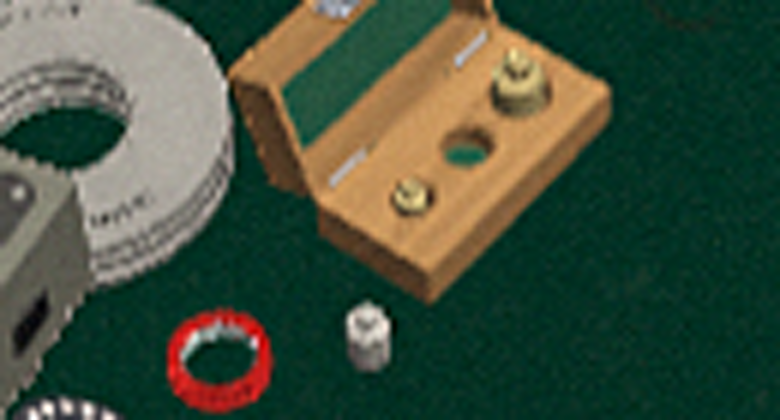

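View pics/top1.png

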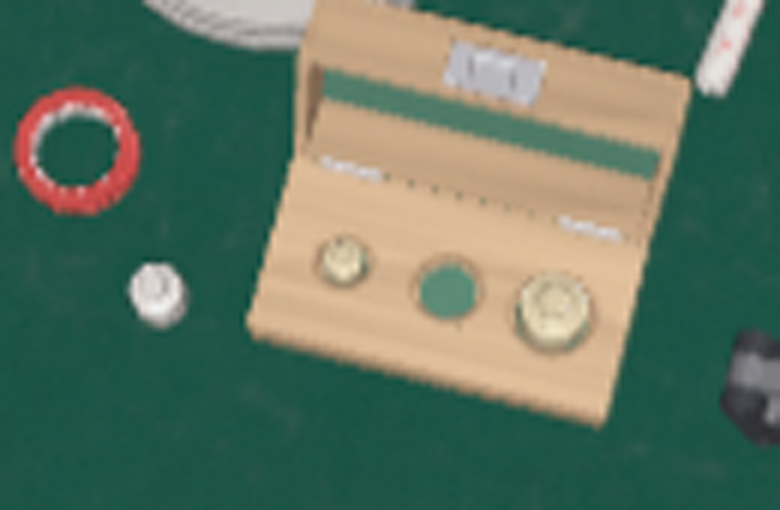

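The lid stands fully open. In the top crop the middle bore mouth is at about (249.3,207.4), the 200 g mass at (267,211) and the 100 g mass at (201,208.5). In the scene crop the bore mouth is at (257.6,214.3). Next I'll fit these precisely in both views.

```bash
cat > fit.py <<'E'
from h import *
from scipy.optimize import least_squares
def circ(x,y,z,r):
    a=np.linspace(0,2*np.pi,48); return np.c_[x+r*np.cos(a),y+r*np.sin(a),np.full(48,z)]
def sil(n,x,y,z,parts,x0,y0,w,h,k=8):
    m=np.zeros((h*k,w*k),np.uint8)
    for r,za,zb in parts:
        q=proj(n,np.r_[circ(x,y,z+za,r),circ(x,y,z+zb,r)])
        q=((q-[x0,y0]+.5)*k).astype(np.float32)
        cv2.fillConvexPoly(m,cv2.convexHull(q).round().astype(np.int32),1)
    v,u=np.nonzero(m); return np.array([u.mean()/k+x0-.5,v.mean()/k+y0-.5]), m.sum()/k/k
E
python3 - <<'E'
from fit import *
D={n:np.load(n+'1.npz') for n in('top','scene')}
M100=[(.012,0,.026),(.006,.026,.037)]
obs={}
for n,(u,v,h) in {'top':(201,208,8),'scene':(241,245,8)}.items():
    im=D[n]['im'].astype(float)[v-h:v+h+1,u-h:u+h+1]; s=im[...,0]-im[...,1]*.3
    bg=np.median(s); s=np.clip((s-bg)/(np.percentile(s,96)-bg),0,1); s[s<.15]=0; s=np.where(s>.5,1,s/.5)
    lab=cv2.connectedComponents((s>0).astype(np.uint8))[1]; s*=lab==lab[h,h]
    V,U=np.mgrid[v-h:v+h+1,u-h:u+h+1]; obs[n]=np.array([(U*s).sum(),(V*s).sum()])/s.sum(); print(n,obs[n],s.sum())
    f=lambda q:sil(n,q[0],q[1],0,M100,u-15,v-15,31,31)[0]-obs[n]
    r=least_squares(f,[.537,.211],diff_step=.01); print(' m100',n,r.x,r.fun,sil(n,*r.x,0,M100,u-15,v-15,31,31)[1])
# height check: silhouette centroid ray triangulation
print('tri',tri(('top',*obs['top']),('scene',*obs['scene'])))
for n in D:
    P=cloud(n,D[n]['d']); im=D[n]['im'].astype(int)
    near=(abs(P[...,0]-.54)<.12)&(abs(P[...,1]-.08)<.14)
    m=near&(P[...,2]>.024)&(P[...,2]<.035)&(im[...,0]>im[...,2]+25)
    q=P[m]; r=cv2.minAreaRect((q[:,:2]*1000).astype(np.float32)); print(n,'block',np.median(q[:,2]),r)
    m=near&(P[...,2]>.051)&(P[...,2]<.063)&(np.hypot(P[...,0]-.533,P[...,1]-.035)<.02); q=P[m]; print('  knob200',m.sum(),q.mean(0),(q.min(0)+q.max(0))/2)
    m=near&(P[...,2]>.039)&(P[...,2]<.063)&(np.hypot(P[...,0]-.533,P[...,1]-.035)<.025); q=P[m]; print('  m200',m.sum(),q.mean(0),(q.min(0)+q.max(0))/2)
for nm,a,b in [('bore',(448.5,287),(468,148)),('50top',(343,256),(413,186)),('200top',(557,297),(518,62)),('100top',(153,284),(370,318))]:
    t=(np.array(a)+.5)/6-.5+[175,160]; s=(np.array(b)+.5)/6-.5+[180,190]
    print(nm,*tri(('top',*t),('scene',*s)))
    o,d=ray('top',*t)
    z={'bore':.03,'50top':.04,'200top':.058,'100top':.037}[nm]; print('   top@z',o+d*(z-o[2])/d[2],end=' '); o,d=ray('scene',*s); print('scene@z',o+d*(z-o[2])/d[2])
E
```

```text
top [200.9689 208.7122] 86.12145319543887
 m100 top [0.5369 0.2114] [-0.0032  0.0021] 81.375
scene [240.8859 245.6665] 72.60974963571333
 m100 scene [0.5385 0.2105] [ 0.0017 -0.004 ] 74.796875
tri (array([0.5372, 0.2114, 0.0153]), [array([-0.0421, -0.2184]), array([0.1803, 0.0544])])
top block 0.030020482582220454 ((557.48681640625, 78.06401824951172), (164.17079162597656, 110.37493133544922), 77.14470672607422)
  knob200 25 [0.5319 0.0343 0.0575] [0.5321 0.0342 0.0582]
  m200 100 [0.5315 0.034  0.0481] [0.532  0.0337 0.0512]
scene block 0.029380892537132858 ((556.703125, 78.30355072021484), (170.84185791015625, 116.90357208251953), 76.76549530029297)
  knob200 16 [0.5304 0.0375 0.0565] [0.5299 0.0392 0.057 ]
  m200 54 [0.5292 0.0395 0.048 ] [0.53   0.0383 0.051 ]
bore [0.5416 0.0804 0.0265] [array([0.0225, 0.1147]), array([-0.0898, -0.0258])]
   top@z [0.5413 0.0805 0.03  ] scene@z [0.54  0.083 0.03 ]
50top [0.5518 0.1273 0.0404] [array([-0.0036, -0.0185]), array([0.0146, 0.0044])]
   top@z [0.5519 0.1273 0.04  ] scene@z [0.552 0.127 0.04 ]
200top [0.5331 0.0329 0.0543] [array([0.036 , 0.1791]), array([-0.1362, -0.0375])]
   top@z [0.5328 0.0332 0.058 ] scene@z [0.5312 0.0358 0.058 ]
100top [0.5371 0.2112 0.0327] [array([0.0769, 0.4075]), array([-0.3329, -0.1028])]
   top@z [0.5374 0.2109 0.037 ] scene@z [0.5344 0.2138 0.037 ]
```

Run:
```python
from h import *
cy=np.array([.2207,.9753,0]);Rd=toolR([0,0,-1],cy)
plan([((.5372,.2112,.2),Rd),((.5372,.2112,.08),Rd),((.5372,.2112,.029),Rd)])
```

```text
t 4.83 p [ 0.4439 -0.0744  0.2444] open 0.0427 F [-0.76    0.7659 -0.1678] 0.0
  offset [-0.0551, 0.5983, 0.0894] rotation [0.0005, 0.0004, -0.0007]
  offset [-0.0549, 0.5981, 0.3294] rotation [0.0005, 0.0004, -0.0007]
  offset [-0.0548, 0.598, 0.4314] rotation [0.0005, 0.0004, -0.0007]
```

Call:
{"op": "move_arm", "data": {"commands": [{"offset":[-0.055,0.598,0.09],"rotation":[0,0,0]},{"offset":[-0.055,0.598,0.09],"rotation":[0,0,0]},{"offset":[-0.055,0.598,0.09],"rotation":[0,0,0]},{"offset":[-0.055,0.598,0.09],"rotation":[0,0,0]},{"offset":[-0.055,0.598,0.09],"rotation":[0,0,0]},{"offset":[-0.055,0.598,0.33],"rotation":[0,0,0]},{"offset":[-0.055,0.598,0.33],"rotation":[0,0,0]},{"offset":[-0.055,0.598,0.33],"rotation":[0,0,0]},{"offset":[-0.055,0.598,0.33],"rotation":[0,0,0]},{"offset":[-0.055,0.598,0.33],"rotation":[0,0,0]}]}}

```text
t: 6.08
ee_pos: [0.5389, 0.2113, 0.082]
tool_rot: [0.351, 3.118, 0.004]
wrist_force: [-0.2, -0.0, -0.4]
opening: 0.0428
grip_force: 0.0
```

Run:
```python
from h import *
cy=np.array([.2207,.9753,0]);Rd=toolR([0,0,-1],cy)
plan([((.5372,.2112,.029),Rd)])
```

```text
t 6.08 p [0.5389 0.2113 0.082 ] open 0.0428 F [-0.1921 -0.0263 -0.4029] 0.0
  offset [0.0037, -0.0013, 0.1059] rotation [0.0015, 0.0018, -0.0008]
```

Call:
{"op": "move_arm", "data": {"commands": [{"offset":[0.003,0,0.05],"rotation":[0,0,0]},{"offset":[0.003,0,0.106],"rotation":[0,0,0]},{"offset":[0.003,0,0.106],"rotation":[0,0,0]},{"offset":[0.003,0,0.106],"rotation":[0,0,0]}]}}

```text
t: 6.58
ee_pos: [0.5368, 0.2111, 0.028]
tool_rot: [0.352, 3.119, 0.002]
wrist_force: [-0.3, -0.6, 0.6]
opening: 0.0427
grip_force: 0.0
```

Call:
{"op": "move_arm", "data": {"commands": [{"offset":[0,0,0],"rotation":[0,0,0]},{"offset":[0,0,0],"rotation":[0,0,0]},{"offset":[0,0,0],"rotation":[0,0,0]},{"offset":[0,0,0],"rotation":[0,0,0]},{"offset":[0,0,0],"rotation":[0,0,0]}], "claw": 1.0, "force": 50}}

```text
t: 7.2
ee_pos: [0.5364, 0.2108, 0.0272]
tool_rot: [0.352, 3.12, 0.002]
wrist_force: [-1.6, -0.1, 7.1]
opening: 0.0088
grip_force: 48.9
```

Call:
{"op": "move_arm", "data": {"commands": [{"offset":[0,0,-0.06],"rotation":[0,0,0]},{"offset":[0,0,-0.15],"rotation":[0,0,0]},{"offset":[0,0,-0.15],"rotation":[0,0,0]},{"offset":[0,0,-0.15],"rotation":[0,0,0]}]}}

```text
t: 7.7
ee_pos: [0.5352, 0.2106, 0.1006]
tool_rot: [-0.351, -3.121, 0.0]
wrist_force: [0.2, -0.2, -1.7]
opening: 0.0085
grip_force: 48.9
```

Run:
```python
from h import *
cy=np.array([.2207,.9753,0]);Rd=toolR([0,0,-1],cy)
plan([((.5413,.081,.105),Rd),((.5413,.081,.040),Rd)])
```

```text
t 7.7 p [0.5352 0.2106 0.1006] open 0.0085 F [ 0.2419 -0.2376 -1.656 ] 48.863473534584045
  offset [-0.0695, -0.25, -0.0087] rotation [-0.0, -0.0002, -0.0008]
  offset [-0.0695, -0.25, 0.1213] rotation [-0.0, -0.0002, -0.0008]
```

Now carry it over the bore, and look before lowering.

Call:
{"op": "move_arm", "data": {"commands": [{"offset":[-0.035,-0.125,-0.009],"rotation":[0,0,0]},{"offset":[-0.0695,-0.25,-0.009],"rotation":[0,0,0]},{"offset":[-0.0695,-0.25,-0.009],"rotation":[0,0,0]},{"offset":[-0.0695,-0.25,-0.009],"rotation":[0,0,0]},{"offset":[-0.0695,-0.25,-0.009],"rotation":[0,0,0]},{"offset":[-0.0695,-0.25,0.05],"rotation":[0,0,0]},{"offset":[-0.0695,-0.25,0.05],"rotation":[0,0,0]},{"offset":[-0.0695,-0.25,0.05],"rotation":[0,0,0]}]}}

```text
t: 8.7
ee_pos: [0.5417, 0.082, 0.0764]
tool_rot: [-0.349, -3.122, -0.0]
wrist_force: [0.4, 0.2, -0.9]
opening: 0.0085
grip_force: 48.9
```

Run:
```python
from h import *
cy=np.array([.2207,.9753,0]);Rd=toolR([0,0,-1],cy)
a,_=ctrl.get_image('scene');b,_=ctrl.get_image('top')
a=cv2.resize(a[185:250,230:295,::-1],None,fx=6,fy=6,interpolation=cv2.INTER_CUBIC);b=cv2.resize(b[180:245,225:290,::-1],None,fx=6,fy=6,interpolation=cv2.INTER_CUBIC)
cv2.imwrite('pics/place.png',np.hstack([a,b]))
plan([((.5413,.081,.040),Rd)])
# expected mass silhouette centre + bore mouth px (crop coords)
for n,o in(('scene',(230,185)),('top',(225,180))):
    print(n,[((proj(n,X)[0]-o+.5)*6-.5).round(0) for X in((.542,.0806,.03),)])
```

```text
t 8.8 p [0.5423 0.0816 0.0769] open 0.0088 F [-0.3262  0.0956 -0.8114] 48.94493043422699
  offset [0.0017, -0.0016, 0.0739] rotation [0.0003, 0.0006, -0.0005]
scene [array([167., 174.])]
top [array([148., 165.])]
```

View pics/place.png

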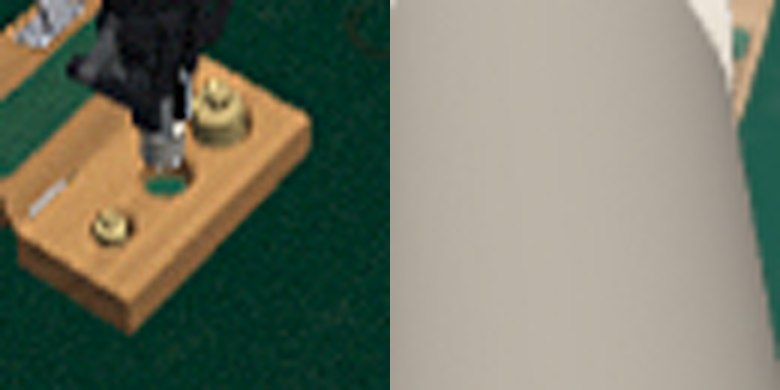

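The scene half of the picture shows the mass upright at (163,150), directly above the bore at (167,178). The arm hides the bore in the top view. I'll lower it.

Call:
{"op": "move_arm", "data": {"commands": [{"offset":[0.001,-0.001,0.02],"rotation":[0,0,0]},{"offset":[0.001,-0.001,0.04],"rotation":[0,0,0]},{"offset":[0.001,-0.001,0.055],"rotation":[0,0,0]},{"offset":[0.001,-0.001,0.066],"rotation":[0,0,0]},{"offset":[0.001,-0.001,0.072],"rotation":[0,0,0]},{"offset":[0.001,-0.001,0.072],"rotation":[0,0,0]},{"offset":[0.001,-0.001,0.072],"rotation":[0,0,0]}]}}

```text
t: 9.68
ee_pos: [0.5412, 0.0807, 0.0402]
tool_rot: [0.352, 3.121, 0.0]
wrist_force: [0.6, 0.3, -0.7]
opening: 0.0089
grip_force: 49.0
```

Call:
{"op": "move_arm", "data": {"commands": [{"offset":[0,0,0],"rotation":[0,0,0]},{"offset":[0,0,0],"rotation":[0,0,0]},{"offset":[0,0,0],"rotation":[0,0,0]},{"offset":[0,0,-0.04],"rotation":[0,0,0]},{"offset":[0,0,-0.1],"rotation":[0,0,0]},{"offset":[0,0,-0.25],"rotation":[0,0,0]},{"offset":[0.1,-0.2,-0.35],"rotation":[0,0,0]},{"offset":[0.2,-0.35,-0.4],"rotation":[0,0,0]},{"offset":[0.2,-0.35,-0.4],"rotation":[0,0,0]},{"offset":[0.2,-0.35,-0.4],"rotation":[0,0,0]}], "claw": 0.4}}

```text
t: 10.92
ee_pos: [0.4031, -0.07, 0.2413]
tool_rot: [0.356, 3.119, 0.002]
wrist_force: [0.8, 0.2, 0.3]
opening: 0.0257
grip_force: 0.0
```

```bash
cat > look2.py <<'E'
from fit import *
im,d=ctrl.get_image('scene');im2,d2=ctrl.get_image('top')
np.savez('scene2.npz',im=im,d=d);np.savez('top2.npz',im=im2,d=d2)
a=cv2.resize(im[185:250,230:295,::-1],None,fx=6,fy=6,interpolation=cv2.INTER_CUBIC);b=cv2.resize(im2[175:240,225:290,::-1],None,fx=6,fy=6,interpolation=cv2.INTER_CUBIC)
cv2.imwrite('pics/home.png',np.hstack([a,b]))
for n,dd in(('scene',d),('top',d2)):
    P=cloud(n,dd)
    for nm,c,r,z in(('m100',(.542,.0806),.014,.034),('m100knob',(.542,.0806),.014,.043),('m200',(.532,.034),.02,.037),('knob200',(.532,.034),.02,.05)):
        m=(np.hypot(P[...,0]-c[0],P[...,1]-c[1])<r)&(P[...,2]>z)&(P[...,2]<.07); q=P[m]; print(n,nm,m.sum(),q.mean(0),q[:,2].max())
cy=np.array([.2207,.9753,0]);Rd=toolR([0,0,-1],cy)
plan([((.532,.0342,.15),Rd),((.532,.0342,.10),Rd)])
E
python3 look2.py
```

```text
scene m100 31 [0.5402 0.085  0.0409] 0.051723243872910316
scene m100knob 8 [0.5406 0.0846 0.0485] 0.051723243872910316
scene m200 60 [0.5291 0.0406 0.0473] 0.060444930651472766
scene knob200 17 [0.5303 0.0376 0.0566] 0.060444930651472766
top m100 65 [0.5424 0.0813 0.0409] 0.05231176782421688
top m100knob 16 [0.5426 0.0813 0.0492] 0.05231176782421688
top m200 106 [0.5309 0.0341 0.0478] 0.06113510978905565
top knob200 26 [0.5316 0.0342 0.0585] 0.06113510978905565
t 11.03 p [ 0.4036 -0.0705  0.2418] open 0.0257 F [-0.2474  0.3404 -0.3525] 0.0
  offset [-0.2019, 0.262, 0.1847] rotation [0.0009, 0.0015, -0.0032]
  offset [-0.2016, 0.2618, 0.2847] rotation [0.0009, 0.0015, -0.0032]
```

View pics/home.png

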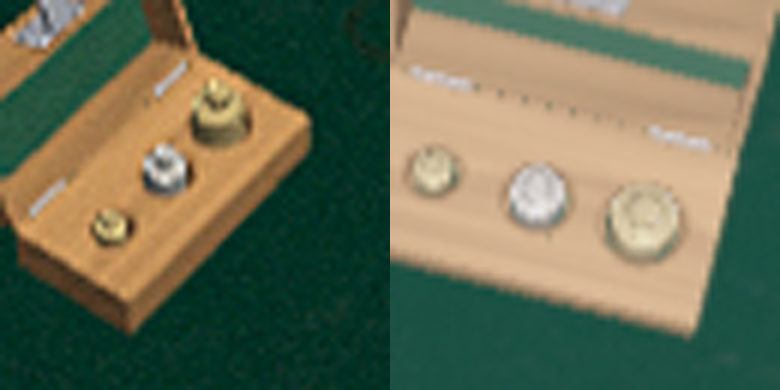

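The mass is home: its knob mean height is 49 mm and the row is complete, with the 100 g mass at (538,195) in the right half. Next I'll go to the 200 g knob.

Call:
{"op": "move_arm", "data": {"commands": [{"offset":[-0.1,0.13,0.1],"rotation":[0,0,0]},{"offset":[-0.202,0.262,0.185],"rotation":[0,0,0]},{"offset":[-0.202,0.262,0.185],"rotation":[0,0,0]},{"offset":[-0.202,0.262,0.285],"rotation":[0,0,0]},{"offset":[-0.202,0.262,0.3],"rotation":[0,0,0]},{"offset":[-0.202,0.262,0.3],"rotation":[0,0,0]},{"offset":[-0.202,0.262,0.3],"rotation":[0,0,0]}], "claw": 0.2}}

```text
t: 11.9
ee_pos: [0.5334, 0.0372, 0.0922]
tool_rot: [0.353, 3.118, 0.002]
wrist_force: [-0.0, 0.9, 0.7]
opening: 0.0338
grip_force: 0.0
```

Run:
```python
from h import *
cy=np.array([.2207,.9753,0]);Rd=toolR([0,0,-1],cy)
plan([((.532,.0340,.047),Rd)])
```

```text
t 11.9 p [0.5334 0.0372 0.0922] open 0.0338 F [-0.0057  0.9168  0.673 ] 0.0
  offset [0.0016, -0.007, 0.0903] rotation [0.0007, 0.0015, -0.0013]
```

Call:
{"op": "move_arm", "data": {"commands": [{"offset":[0.001,-0.004,0.04],"rotation":[0,0,0]},{"offset":[0.001,-0.004,0.08],"rotation":[0,0,0]},{"offset":[0.001,-0.004,0.09],"rotation":[0,0,0]},{"offset":[0.001,-0.004,0.09],"rotation":[0,0,0]},{"offset":[0.001,-0.004,0.09],"rotation":[0,0,0]}]}}

```text
t: 12.52
ee_pos: [0.5321, 0.0357, 0.0462]
tool_rot: [0.352, 3.12, 0.001]
wrist_force: [-0.6, 0.0, 1.0]
opening: 0.0341
grip_force: 0.0
```

Call:
{"op": "move_arm", "data": {"commands": [{"offset":[0,-0.003,0],"rotation":[0,0,0]},{"offset":[0,-0.003,0],"rotation":[0,0,0]},{"offset":[0,-0.003,0],"rotation":[0,0,0]},{"offset":[0,-0.003,0],"rotation":[0,0,0]},{"offset":[0,-0.003,0],"rotation":[0,0,0]}], "claw": 1.0, "force": 80}}

```text
t: 13.15
ee_pos: [0.5315, 0.0338, 0.0458]
tool_rot: [0.352, 3.121, 0.0]
wrist_force: [-1.6, -1.1, 6.6]
opening: 0.0106
grip_force: 78.2
```

Call:
{"op": "move_arm", "data": {"commands": [{"offset":[0,0,-0.03],"rotation":[0,0,0]},{"offset":[0,0,-0.06],"rotation":[0,0,0]},{"offset":[0,0,-0.12],"rotation":[0,0,0]},{"offset":[0,0,-0.2],"rotation":[0,0,0]},{"offset":[0,0,-0.3],"rotation":[0,0,0]},{"offset":[0,0,-0.4],"rotation":[0,0,0]},{"offset":[0,0,-0.4],"rotation":[0,0,0]},{"offset":[0,0,-0.4],"rotation":[0,0,0]}]}}

```text
t: 14.15
ee_pos: [0.5306, 0.0343, 0.245]
tool_rot: [-0.351, -3.122, -0.0]
wrist_force: [-0.8, -0.1, -1.7]
opening: 0.0111
grip_force: 78.3
```

Run:
```python
from fit import *
obs=[]
for n,(u,v,h) in {'top':(127,176,17),'scene':(192,265,17)}.items():
    I=[np.load(f)['im'].astype(float) for f in(f'{n}0.npz',f'{n}1.npz',f'{n}2.npz')]
    g=np.mean(I,0).min(2)[v-h:v+h+1,u-h:u+h+1]; k=8
    G=cv2.resize(g,None,fx=k,fy=k,interpolation=cv2.INTER_CUBIC)
    H=cv2.GaussianBlur(G,(0,0),5); mx=(H==cv2.dilate(H,np.ones((17,17))))&(H>H.mean()+10)
    V,U=np.nonzero(mx); U=(U+.5)/k-.5+u-h; V=(V+.5)/k-.5+v-h
    cc=np.array({'top':(126.9,175.8),'scene':(192.3,264.6)}[n]); 
    for a,b in zip(U,V):
        obs.append((n,a,b))
def res(q,O):
    c=q[:3]; nn=np.array([q[3],q[4],1]);nn/=np.linalg.norm(nn); out=[]
    for n,a,b in O:
        o,d=ray(n,a,b); X=o+d*((c-o)@nn)/(d@nn); out.append(np.linalg.norm(X-c)-q[5])
    return np.array(out)
q0=np.array([.596,.388,.1155,-.24,-.495,.028])
O=[o for o in obs if abs(res(q0,[o])[0])<.006]
for rep in range(3):
    r=least_squares(lambda q:np.r_[res(q,O)/.0007,(q[5]-q0[5])*0],q0,loss='soft_l1'); 
    O=[o for o in O if abs(res(r.x,[o])[0])<.0025]
nn=np.array([r.x[3],r.x[4],1]);nn/=np.linalg.norm(nn)
print(sum(o[0]=='top' for o in O),len(O),r.x,nn,np.degrees(np.arccos(nn[2])),'rms',res(r.x,O).std())
for nm in('top','scene'):
    print(nm,res(r.x,[o for o in O if o[0]==nm])*1000)
# depth plane refit, averaged over 3 frames
for n in('top','scene'):
    d=np.median([np.load(f'{n}{i}.npz')['d'] for i in range(3)],0); P=cloud(n,d)
    e=P-r.x[:3]; rad=np.linalg.norm(e-np.outer(e@nn,nn).reshape(e.shape),axis=-1); m=(rad<.034)&(rad>.021)&(abs(e@nn)<.012); q=P[m]; c=q.mean(0)
    w=np.linalg.svd(q-c)[2][2];w*=np.sign(w[2]); keep=abs((q-c)@w)<.004; q=q[keep]; c=q.mean(0); w=np.linalg.svd(q-c)[2][2];w*=np.sign(w[2]);print(n,m.sum(),keep.sum(),w,'offset mm',np.median((q-r.x[:3])@nn)*1000,np.degrees(np.arccos(w[2])))
```

```text
Traceback (most recent call last):
  File "h.py", line 14, in ray
    p,Rm,t=cam(n); d=np.array([(u-p['cx'])/p['fx'],(v-p['cy'])/p['fy'],1])@Rm
           ~~~^^^
  File "h.py", line 5, in cam
    p=ctrl.camera_params(n); return p,R.from_rotvec(p['rvec']).as_matrix(),np.array(p['tvec'])
ValueError: time passes only in moves, steps and waits
```

```bash
sed -i 's/^def cam(n):/import functools\n@functools.lru_cache(None)\ndef cam(n):/' h.py
cat > lens.py <<'E'
from fit import *
obs=[]
for n,(u,v,h) in {'top':(127,176,17),'scene':(192,265,17)}.items():
    g=np.mean([np.load(f'{n}{i}.npz')['im'].astype(float) for i in range(3)],0).min(2)[v-h:v+h+1,u-h:u+h+1]; k=8
    H=cv2.GaussianBlur(cv2.resize(g,None,fx=k,fy=k,interpolation=cv2.INTER_CUBIC),(0,0),5)
    V,U=np.nonzero((H==cv2.dilate(H,np.ones((17,17))))&(H>H.mean()+10))
    obs+=[(n,a,b) for a,b in zip((U+.5)/k-.5+u-h,(V+.5)/k-.5+v-h)]
def res(q,O):
    c=q[:3]; nn=np.array([q[3],q[4],1]);nn/=np.linalg.norm(nn); out=[]
    for n,a,b in O:
        o,d=ray(n,a,b); X=o+d*((c-o)@nn)/(d@nn); out.append(np.linalg.norm(X-c)-q[5])
    return np.array(out)
q0=np.array([.596,.388,.1155,-.24,-.495,.028])
O=[o for o in obs if abs(res(q0,[o])[0])<.006]
for rep in range(3):
    r=least_squares(lambda q:res(q,O)/.0007,q0,loss='soft_l1',x_scale=[.01,.01,.01,.1,.1,.01])
    O=[o for o in O if abs(res(r.x,[o])[0])<.0025]
nn=np.array([r.x[3],r.x[4],1]);nn/=np.linalg.norm(nn)
print(sum(o[0]=='top' for o in O),len(O),r.x,nn,np.degrees(np.arccos(nn[2])),'rms',res(r.x,O).std())
for n in('top','scene'):
    P=cloud(n,np.median([np.load(f'{n}{i}.npz')['d'] for i in range(3)],0))
    e=P-r.x[:3]; rad=np.linalg.norm(e-(e@nn)[...,None]*nn,axis=-1); q=P[(rad<.034)&(rad>.021)&(abs(e@nn)<.012)]
    for _ in range(3):
        c=q.mean(0); w=np.linalg.svd(q-c)[2][2];w*=np.sign(w[2]); q=q[abs((q-c)@w)<.004]
    print(n,len(q),w,'offset mm',np.median((q-r.x[:3])@nn)*1000,np.degrees(np.arccos(w[2])))
E
python3 lens.py
```

```text
16 31 [ 0.5965  0.3863  0.116  -0.2109 -0.508   0.027 ] [-0.1848 -0.4451  0.8762] 28.8128826808793 rms 0.0003317509863699816
top 383 [-0.2024 -0.4483  0.8707] offset mm -0.4599852174688517 29.462279345309206
scene 171 [-0.1892 -0.4462  0.8747] offset mm -1.3410233176209332 28.993078491677277
```

```bash
cat > go.py <<'E'
from h import *
n=np.array([-.195,-.446,.873]);n/=np.linalg.norm(n); L=np.array([.5965,.3865,.1155])
R0=R.from_rotvec(ctrl.state()['tool_rot']); z=R0.as_matrix()[:,2]
Rt=(R.align_vectors([-n],[z])[0]*R0).as_matrix()
plan([(L+.194*n,Rt),(L+.144*n,Rt)])
E
python3 go.py
```

```text
t 14.15 p [0.5306 0.0343 0.245 ] open 0.0111 F [-0.7937 -0.0984 -1.7246] 78.30905556678772
  offset [0.0635, 0.5305, -0.0798] rotation [-0.2385, -0.0454, 0.0]
  offset [0.0544, 0.5783, 0.0075] rotation [-0.2385, -0.0454, 0.0]
```

Call:
{"op": "move_arm", "data": {"commands": [{"offset":[0.01,0.08,-0.08],"rotation":[-0.03,-0.006,0]},{"offset":[0.02,0.17,-0.08],"rotation":[-0.07,-0.013,0]},{"offset":[0.03,0.26,-0.08],"rotation":[-0.12,-0.023,0]},{"offset":[0.04,0.35,-0.08],"rotation":[-0.17,-0.032,0]},{"offset":[0.05,0.44,-0.08],"rotation":[-0.21,-0.04,0]},{"offset":[0.06,0.5,-0.08],"rotation":[-0.2385,-0.0454,0]},{"offset":[0.0635,0.53,-0.08],"rotation":[-0.2385,-0.0454,0]},{"offset":[0.0635,0.53,-0.08],"rotation":[-0.2385,-0.0454,0]},{"offset":[0.0635,0.53,-0.08],"rotation":[-0.2385,-0.0454,0]},{"offset":[0.0635,0.53,-0.08],"rotation":[-0.2385,-0.0454,0]}]}}

```text
t: 15.4
ee_pos: [0.5595, 0.2985, 0.2851]
tool_rot: [0.327, 2.886, 0.72]
wrist_force: [0.3, 0.4, -2.2]
opening: 0.0112
grip_force: 78.6
```

```bash
python3 go.py
```

```text
t 15.4 p [0.5595 0.2985 0.2851] open 0.0112 F [ 0.2667  0.4051 -2.2384] 78.59240770339966
  offset [0.0023, 0.002, 0.0011] rotation [-0.0004, 0.0005, 0.0]
  offset [0.0024, 0.0021, 0.1011] rotation [-0.0004, 0.0005, 0.0]
```

Call:
{"op": "move_arm", "data": {"commands": [{"offset":[0.002,0.002,0.03],"rotation":[0,0,0]},{"offset":[0.002,0.002,0.06],"rotation":[0,0,0]},{"offset":[0.002,0.002,0.085],"rotation":[0,0,0]},{"offset":[0.002,0.002,0.101],"rotation":[0,0,0]},{"offset":[0.002,0.002,0.101],"rotation":[0,0,0]},{"offset":[0.002,0.002,0.101],"rotation":[0,0,0]},{"offset":[0.002,0.002,0.101],"rotation":[0,0,0]},{"offset":[0.002,0.002,0.101],"rotation":[0,0,0]}]}}

```text
t: 16.4
ee_pos: [0.5682, 0.3231, 0.2417]
tool_rot: [0.325, 2.886, 0.721]
wrist_force: [0.2, 0.5, -1.9]
opening: 0.0111
grip_force: 78.6
```

```bash
cat > chk.py <<'E'
from h import *
im,d=ctrl.get_image('scene'); 
np.savez('scene3.npz',im=im,d=d)
n=np.array([-.195,-.446,.873]);n/=np.linalg.norm(n); L=np.array([.5965,.3865,.1155]);F=L+.11*n
s=ctrl.state(); z=R.from_rotvec(s['tool_rot']).as_matrix()[:,2]
print('tcp err mm',(s['ee_pos']-L-.144*n)*1e3,'tilt err',np.degrees(np.arccos(-z@n)),'qvel',abs(s['qvel']).max())
B=np.linalg.svd(np.outer(n,n))[0][:,1:]; a=np.linspace(0,2*np.pi,60)
x0,y0,k=150,165,6
c=cv2.resize(im[y0:y0+95,x0:x0+130,::-1],None,fx=k,fy=k,interpolation=cv2.INTER_CUBIC)
def draw(X,col):
    q=((proj('scene',X)-[x0,y0]+.5)*k).astype(np.int32); cv2.polylines(c,[q],True,col,1)
C=lambda h,r:F+h*n+r*(np.outer(np.cos(a),B[:,0])+np.outer(np.sin(a),B[:,1]))
draw(C(0,.015),(0,0,255));draw(C(.032,.015),(255,0,0));draw(C(-.11,.036),(0,255,255))
cv2.imwrite('pics/final.png',c);print(c.shape)
E
python3 chk.py
```

```text
tcp err mm [-0.2682  0.9417  0.3044] tilt err 0.031157600062051375 qvel 0.00265342693512538
(570, 780, 3)
```

View pics/final.png

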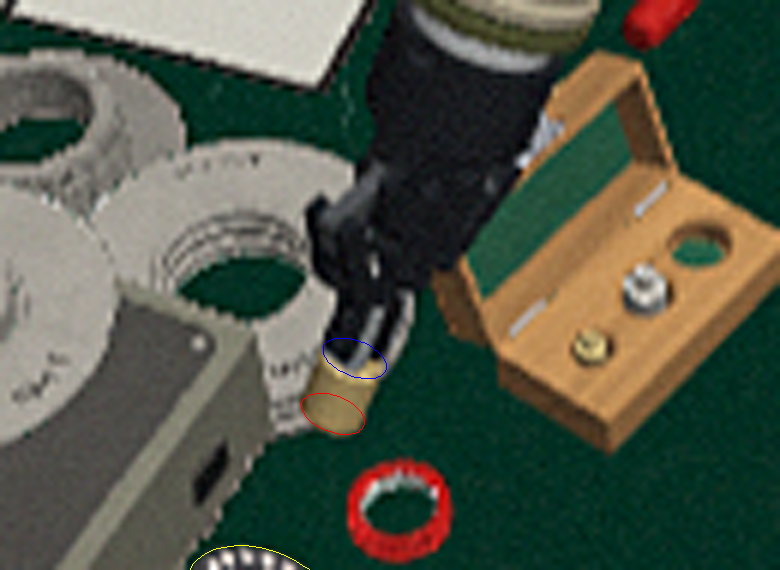

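The mass's underside lies on the predicted red circle at (333,413), its axis is aligned, and the lid and the other two masses are in place. I'll let it settle and hand in.

Call:
{"op": "move_arm", "data": {"commands": [{"offset":[0,-0.001,0],"rotation":[0,0,0]},{"offset":[0,-0.001,0],"rotation":[0,0,0]},{"offset":[0,-0.001,0],"rotation":[0,0,0]},{"offset":[0,-0.001,0],"rotation":[0,0,0]},{"offset":[0,-0.001,0],"rotation":[0,0,0]},{"offset":[0,-0.001,0],"rotation":[0,0,0]}]}}

```text
t: 17.2
ee_pos: [0.5679, 0.3229, 0.241]
tool_rot: [0.325, 2.886, 0.721]
wrist_force: [-0.9, 0.3, -2.2]
opening: 0.011
grip_force: 78.6
```

```bash
python3 -c "
from rig import ctrl
s=ctrl.state();print(s['ee_pos'],abs(s['qvel']).max(),s['grip_force']);print(ctrl.job_done())"
```

```text
[0.5679214  0.32287455 0.24097666] 0.0015302530426363193 78.57665777206421
the job is handed in; nothing more can be done
None
```

I handed the job in at about 17 s with no verdict returned: the lid is open, the 100 g mass is home in the middle bore, and the 200 g mass is held still, square to the lens and within about 1 mm of my measured focus point by the arm's reading.

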